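# Close a double-lidded tin, then hold up its outer lid

### The job

The two lids of the blue tin stand nested on the cork trivet. Pick both up together by the brass knob, lower them onto the tin and do not let go before the inner lid is fully home on the rim, so that it closes the tin. Then take the outer lid alone by its wooden collar, lift it, level, until it is wholly clear above the brass knob, leaving the inner lid seated and undisturbed, and finish still holding the outer lid up there, at rest, ready to be washed; leave the tin and the things around where they stand.

Things in the scene. Friction and masses are not known exactly. Their poses are not given: they have to be found in the camera images.
- tin: Blue round open tin with two thin brass beads, loose on the worktop: outer diameter 88, mouth 82, height 90 mm, 1 kg. Origin: centre of its underside; z up. With the inner lid home, the inner lid's origin is 76 mm above the tin's, the nested outer lid's 82 mm, the knob's top 154 mm.
- inner_lid: Inner lid, 0.13-0.25 kg, round about z (up). Origin: centre of the underside of its grey stopper (diameter 74 mm, 14 deep, tapering to 66 over the lowest 8; 4 mm play in the mouth). Steel flange, diameter 94, z 14-18, comes to rest on the tin's rim; stem diameter 14; brass knob diameter 20, z 46-78. It stands on the trivet with the outer lid resting on its flange: lifting the knob lifts both.
- knob (a point): Centre of the brass knob's graspable part: on the inner lid's axis, 64 mm above its origin, 14 mm below the knob's top.
- outer_lid: Outer lid, 0.12-0.22 kg, round about z (up): blue cap, diameter 104 mm; skirt, inside diameter 98, z 0-12; flat top z 12-16 with a 30 mm hole; wooden collar diameter 42 (bore 30), z 16-40. Origin: centre of the skirt's lower edge. Nested, its origin is 6 mm above the inner lid's and the knob stands 32 mm out of the collar. It only rests on the flange (2 mm side play) and lifts straight off.
- collar (a point): Point on the outer lid's axis, 30 mm above its origin, 10 mm below the top of the wooden collar: where to grip the collar.
- trivet: Round cork trivet, diameter 124 mm, 8 mm thick, fixed to the worktop. Origin: centre of its underside.
- salt: Salt shaker, 44 mm diameter, 90 mm high, bystander. Origin: centre of its underside.
- spice: Spice jar with a green cap, 46 mm diameter, 106 mm high, bystander. Origin: centre of its underside.
- jar: Low empty swing-top glass jar, 111x99x88 mm, bystander. Origin: centre of its underside.
- bowl: Dark stoneware bowl, 142 mm diameter, 66 mm high, bystander. Origin: centre of its underside.
- spoon: Teaspoon, 138 mm long, bystander. Origin: centre of its underside.
- mill: Wooden pepper mill, 58 mm diameter, 170 mm high, bystander. Origin: centre of its underside.
Mind the look-alikes: they are no part of the job. What is shaped like the tin but red is not meant.

How it is judged:
On the way:
1. both lids are on the tin: inner lid home on the rim, outer lid nested on it, knob released (z of inner_lid in the frame of tin between 0.072 and 0.079 m and horizontal distance between inner_lid and tin below 0.009 m and angle between the z axis of inner_lid and the z axis of tin, either way round below 0.06 rad and z of outer_lid in the frame of inner_lid below 0.009 m and contact force between the fingers and inner_lid below 0.05 N), for 0.1 s.
At the end, for the whole second after the job is handed in: Fingers hold the outer lid, at rest, tilted under 0.3 rad, lower edge over 155 mm above the worktop, touching neither inner lid nor tin; inner lid at rest, untouched, 72-79 mm above the tin's origin, within 9 mm of its axis and 0.06 rad of square; tin upright; tin and bystanders within 30 mm (z of inner_lid in the frame of tin between 0.072 and 0.079 m and horizontal distance between inner_lid and tin below 0.009 m and angle between the z axis of inner_lid and the z axis of tin, either way round below 0.06 rad and contact force between each of the fingers, outer_lid and inner_lid below 0.05 N and height (world z) of outer_lid above 0.155 m and angle between outer_lid's own z axis and vertical below 0.3 rad and contact force between the fingers and outer_lid above 1 N and contact force between outer_lid and tin below 0.05 N and linear speed of each of outer_lid, inner_lid below 0.03 m/s and distance of each of tin, salt, spice, jar, bowl, spoon, mill from where it was at the start of the episode below 0.03 m and angle between tin's own z axis and vertical below 0.05 rad); the arm keeps its last pose, push and grip.
It fails at once if the outer lid comes off the inner lid (8 mm or more) while the inner lid is not home on the tin (z of outer_lid in the frame of inner_lid above 0.014 m and not (z of inner_lid in the frame of tin between 0.072 and 0.079 m and horizontal distance between inner_lid and tin below 0.009 m and angle between the z axis of inner_lid and the z axis of tin, either way round below 0.06 rad)).
It fails at once if the raised inner lid is out of the fingers while it is not home: dropped, let go too early, or pulled up again with the outer lid (height (world z) of inner_lid above 0.03 m and contact force between the fingers and inner_lid below 0.01 N and not (z of inner_lid in the frame of tin below 0.082 m and horizontal distance between inner_lid and tin below 0.012 m)).
It fails at once if the tin or a bystander is moved more than 30 mm (distance of any of tin, salt, spice, jar, bowl, spoon, mill from where it was at the start of the episode above 0.03 m).
It also fails if it takes over 48 s, if anything falls off the work surface, if the arm or the gripper's body presses on something with over 40 N, if the wrist force passes 120 N, or if a joint passes its speed limit or range.

### The arm

A 6-joint arm with a two-finger parallel gripper is mounted at the origin on the work surface; the furniture and walls round the work are solid. World frame = base frame: x ahead of the robot, y to its left, z up, the work surface at z = 0. Lengths are in m, angles in rad, forces in N, time in s.
With the tool pointing down it reaches from about 0.275 to 0.725 m from the base axis. Payload 15.9 kg.
Tool frame: the origin (TCP) lies on the centre line of the jaws, within the pads' length; the fingertips stand 17 mm ahead of it and the grasp point (between the pads) lies 2 mm behind it (arm.finger_overhang is the distance from the TCP to the fingertips, in m); z points along the fingers, y is the line along which they close (so a half turn about z gives the same grasp; the last joint's range is limited). The gripper opens to 85 mm and grips with 20 to 120 N. Pads are 22 mm wide; open, the fingers measure 114 mm over their backs; the gripper's body (76 mm by 85 mm) begins 54 mm behind the grasp point. The pads swing forward as they close: fully open they stand 13 mm farther back than shut.
Start: joints at [-1.125, 0.213, -0.034, 1.323, 0, 1.571], TCP at [0.216, -0.451, 0.211] pointing down, gripper open.
Joint ranges: [-2.98, 2.98], [-0.74, 1.72], [-1.14, 1.35], [-2.1, 2.04], [-1.57, 1.44], [-3.14, 3.14]. Speed limits (rad/s): [1.89, 1.89, 2.39, 2.57, 3.14, 3.14].

### API

Orientations are given as a rotation vector (axis times angle).
In Python, from plant import arm gives the robot as it stands.
- The arm moves only by the tool step_arm, never from a script. Its argument "series" is text: rows parted by semicolons, each of 7 numbers parted by spaces: the turn, a rotation vector about the tool's x, y, z in degrees, then the shift along the tool's x, y, z in m, then the finger opening in m, from 0 to 0.0854. A call has 1 to 20 rows; each row is the pose to reach, as a shift and turn from the pose commanded when the call began, along the tool's axes at that moment; what a row does not reach only later rows make up. A row lasts 1/10 s, in which the tool goes at most 50 mm and 8.59 degrees, less where a joint would pass 70% of its speed; a pose out of reach is approached as far as the arm can. A call with a gripper value outside its range is refused whole. The fingers move at their own pace and stop on an object; the grip force is fixed at half the most. Time passes only in rows, so rows that repeat a pose let the fingers close. It gives the time, the measured TCP pose, the force, the opening and the grip force at its end, in the units of the state.
- arm.sense(): the state, without advancing time (a new reading comes with each control period).
- arm.capture(name): name is "scene" or "side" or "wrist"; returns (picture, depth): 384x512x3 uint8, red, green, blue; 384x512 float32, m along the optical axis (not along the pixel's ray), 0 where there is no reading.
- arm.get_calibration(name): a dict with "fx", "fy", "cx", "cy" (pixels), "view" (4x4, takes a point from world to camera coordinates). Camera axes: x right, y down, z forward; pixel columns grow to the right and rows downward; lengths in m; the calibration is good to about 2 mm. A picture is of the moment at which its call begins: read the wrist's pose just before it. get_calibration takes no time and is no camera call; for the wrist camera it gives the pose at the moment of the call.
- arm.sign_off(): hands the job in; it is judged then, once.
The state is a dict: "t": time; "q": joint angles; "joint_velocities": joint speeds; "effort": joint torques, N m; "tcp_pos": TCP position; "tool_rot": TCP orientation; "ft_force": force on the tool from outside, world axes, zero at the start; "moment": the same for the moment, N m; "gripper_width": finger opening in m; "grip_force": force on a finger pad.
Only numpy, scipy, OpenCV 4.12 (cv2) and the standard library are available. Lean on these libraries where they do the work, as an engineer would, in place of code of your own. Each camera call takes 0.05 s, during which the arm holds its last target. There are 200 camera calls.

## Working session

There is one attempt and no reset: what is moved stays moved. The work goes in short steps, Python scripts to look and compute and a tool call to move; the robot and the scene stay as the last step left them, time stands still between calls to the robot, and variables do not carry over. Pictures are saved under pics/ and viewed, at most 12 in all, crops included, and the job is handed in when it is done.

Besides the shell and the picture viewer there is one more tool, called after "Call:" by a JSON object that holds its "fn" and its "kwargs", one argument or row to a line. step_arm: Moves the arm, as the interface text tells. Its arguments: {"type":"object","properties":{"series":{"type":"string"}},"required":["series"]}

```bash
mkdir -p pics; ls
python3 - <<'E'
from plant import arm
import cv2,numpy as np
ims=[]
for n in("scene","side"):
    p,d=arm.capture(n); np.savez(f"{n}0.npz",p=p,d=d,**{k:np.array(v) for k,v in arm.get_calibration(n).items()})
    cv2.imwrite(f"pics/{n}0.png",p[:,:,::-1])
s=arm.sense(); print(s)
E
```

```text
pics
{'t': 0.1, 'q': array([-1.12500976e+00,  2.13289906e-01, -3.49593406e-02,  1.32351342e+00,
        2.64647360e-05,  1.57084842e+00]), 'joint_velocities': array([ 0.00071074,  0.0004815 , -0.00028431,  0.00012332,  0.00017073,
        0.00031786]), 'effort': array([ 4.32806206e-03, -6.87247467e+01,  4.87808669e+01,  1.21872593e-02,
        3.01051523e-04, -3.05504545e-05]), 'tcp_pos': array([ 0.2154549 , -0.45084544,  0.21068887]), 'tool_rot': array([-3.06296908e+00, -6.94166707e-01,  2.94947018e-04]), 'ft_force': array([ 0.40342269,  0.23194739, -0.56470689]), 'moment': array([-0.00534599,  0.03963802,  0.01460036]), 'grip_force': 0.0, 'gripper_width': 0.08552038670880914}
```

View pics/scene0.png

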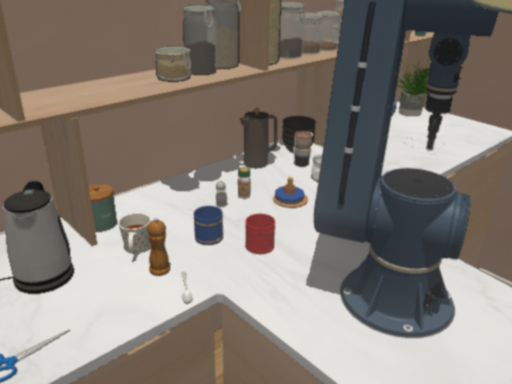

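View pics/side0.png

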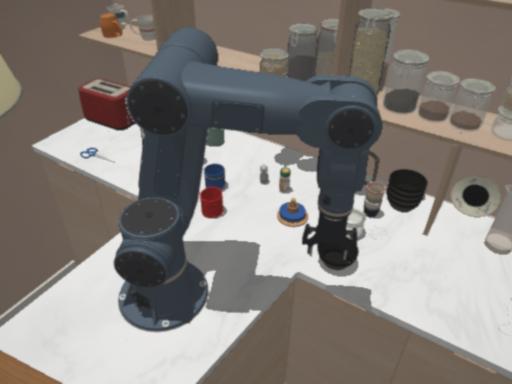

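The scene view has a blue tin at (209,224), a red look-alike tin at (260,233), and the trivet with the nested lids and knob at (290,192). In the side view these are at (214,177), (212,202) and (293,212). The blue tin with the brass beads is the one meant. The salt and spice are just behind it, with the mill and spoon nearby.

```bash
cat > h.py <<'E'
import numpy as np,cv2
def pts(p,d,c):
    v,u=np.mgrid[:d.shape[0],:d.shape[1]]
    P=np.stack([(u-c["cx"])/c["fx"]*d,(v-c["cy"])/c["fy"]*d,d],-1)
    V=np.array(c["view"]); return (P-V[:3,3])@V[:3,:3]
def blue(p):
    h=cv2.cvtColor(p,cv2.COLOR_RGB2HSV); return cv2.inRange(h,(105,130,40),(128,255,255))
def red(p):
    h=cv2.cvtColor(p,cv2.COLOR_RGB2HSV); return cv2.inRange(h,(0,170,60),(4,255,255))|cv2.inRange(h,(172,150,60),(180,255,255))
def cyl(m,W):   # top-level summary of a mask's world points
    q=W[m]; q=q[np.isfinite(q).all(1)]; return q
E
python3 - <<'E'
from h import *
for n in("scene","side"):
    c=np.load(n+"0.npz"); W=pts(c["p"],c["d"],c)
    for nm,f in(("blue",blue),("red",red)):
        k,l,s,_=cv2.connectedComponentsWithStats(f(c["p"]))
        for i in range(1,k):
            if s[i,4]>80:
                q=W[(l==i)&(c["d"]>0)]
                if np.hypot(*np.median(q,0)[:2])<1: print(n,nm,s[i],np.percentile(q,[3,50,97],axis=0).round(3).tolist())
    # heights above the table near work, as blobs
    m=((W[...,2]>.012)&(W[...,2]<.2)&(W[...,0]>.2)&(np.hypot(W[...,0],W[...,1])<.95)&(c["d"]>0)).astype(np.uint8)
    k,l,s,_=cv2.connectedComponentsWithStats(m)
    for i in range(1,k):
        if s[i,4]>60: print(n,"blob",s[i].tolist(),np.percentile(W[l==i],[3,50,97],axis=0).round(3).tolist())
c=np.load("scene0.npz");a=c["p"][165:260,190:315]
b=np.load("side0.npz")["p"][160:225,195:315]
a=cv2.resize(a,(500,380),interpolation=2);b=cv2.resize(b,(400,217),interpolation=2)
o=np.zeros((600,500,3),np.uint8);o[:380]=a;o[380:597,:400]=b
cv2.imwrite("pics/crop.png",o[:,:,::-1])
E
```

```text
scene blue [276 188  27  12 151] [[0.512, -0.208, 0.026], [0.54, -0.154, 0.03], [0.594, -0.125, 0.033]]
scene blob [241, 115, 37, 53, 1259] [[0.808, -0.378, 0.02], [0.83, -0.255, 0.11], [0.874, -0.229, 0.194]]
scene blob [287, 123, 29, 43, 825] [[0.702, -0.523, 0.021], [0.739, -0.425, 0.095], [0.834, -0.388, 0.135]]
scene blob [311, 154, 11, 26, 199] [[0.578, -0.393, 0.016], [0.602, -0.352, 0.061], [0.632, -0.343, 0.089]]
scene blob [238, 168, 13, 29, 360] [[0.654, -0.076, 0.017], [0.665, -0.051, 0.067], [0.691, -0.039, 0.107]]
scene blob [275, 177, 30, 27, 481] [[0.506, -0.212, 0.016], [0.546, -0.157, 0.03], [0.595, -0.117, 0.083]]
scene blob [70, 178, 48, 67, 1932] [[0.726, 0.374, 0.018], [0.781, 0.445, 0.098], [0.83, 0.491, 0.189]]
scene blob [215, 182, 13, 23, 243] [[0.659, 0.028, 0.016], [0.67, 0.048, 0.049], [0.69, 0.059, 0.088]]
scene blob [194, 206, 30, 38, 970] [[0.499, 0.156, 0.015], [0.525, 0.207, 0.061], [0.586, 0.24, 0.09]]
scene blob [15, 209, 59, 84, 3219] [[0.604, 0.59, 0.016], [0.617, 0.656, 0.109], [0.642, 0.703, 0.194]]
scene blob [119, 213, 51, 61, 1886] [[0.475, 
[... 602 characters left out ...]
] [[0.777, 0.357, 0.016], [0.794, 0.376, 0.054], [0.839, 0.412, 0.099]]
side blob [347, 151, 65, 87, 1574] [[0.555, -0.53, 0.024], [0.739, -0.434, 0.086], [0.848, -0.37, 0.173]]
side blob [200, 163, 26, 54, 1077] [[0.363, 0.065, 0.016], [0.445, 0.145, 0.06], [0.584, 0.235, 0.09]]
side blob [259, 164, 11, 20, 150] [[0.659, 0.016, 0.015], [0.67, 0.03, 0.051], [0.687, 0.052, 0.089]]
side blob [279, 167, 12, 25, 253] [[0.654, -0.087, 0.016], [0.664, -0.071, 0.072], [0.694, -0.047, 0.107]]
side blob [279, 198, 28, 24, 455] [[0.506, -0.218, 0.016], [0.544, -0.177, 0.03], [0.596, -0.127, 0.08]]
side blob [317, 242, 42, 28, 499] [[0.358, -0.478, 0.016], [0.424, -0.412, 0.039], [0.478, -0.35, 0.067]]
```

View pics/crop.png

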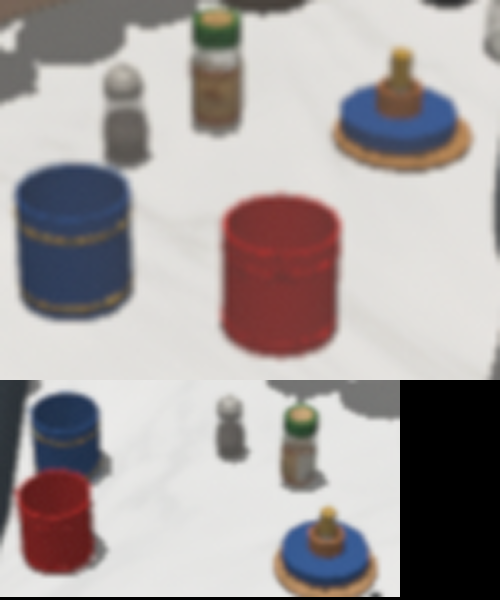

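The crop confirms it: the blue tin with its beads is left of the red one, and the lids with the brass knob sit on the cork at right. Next I move the wrist camera over the lids.

```bash
cat >> h.py <<'E'
from scipy.spatial.transform import Rotation as Ro
def go(s,p,az):   # row to bring the tool straight down at p, jaw yaw tied to azimuth az
    R0=Ro.from_rotvec(s["tool_rot"])
    Rt=Ro.from_euler('z',az+1.125)*Ro.from_rotvec([-3.0630,-.69417,0])
    r=(R0.inv()*Rt).as_rotvec(degrees=True); t=R0.inv().apply(np.array(p)-s["tcp_pos"])
    return r.round(2),t.round(4)
E
python3 - <<'E'
from h import *
from plant import arm
s=arm.sense(); c=arm.get_calibration("wrist"); V=c["view"]; 
R0=Ro.from_rotvec(s["tool_rot"]); C=-V[:3,:3].T@V[:3,3]
print("cam in tool",R0.inv().apply(C-s["tcp_pos"]).round(4),R0.inv().apply(V[2,:3]).round(3),c["fx"]); print(R0.as_matrix().round(3))
az=np.arctan2(-.168,.55); print(az,go(s,[.52,-.159,.26],az))
E
```

```text
cam in tool [ 0.0653 -0.001  -0.1639] [-0.261 -0.001  0.965] 321.782564971536
[[ 0.902  0.431 -0.   ]
 [ 0.431 -0.902  0.001]
 [ 0.    -0.001 -1.   ]]
-0.2964534217824541 (array([ 0.000e+00, -3.000e-02, -4.747e+01]), array([ 0.4006, -0.1321, -0.0492]))
```

Call:
{"fn": "step_arm", "kwargs": {
  "series": "0 0 0 0.10 -0.03 -0.04 0.0854;0 0 -24 0.2 -0.06 -0.05 0.0854;0 0 -24 0.2 -0.06 -0.05 0.0854;0 0 -40 0.3 -0.09 -0.05 0.0854;0 0 -40 0.3 -0.09 -0.05 0.0854;0 0 -47.5 0.4 -0.105 -0.05 0.0854;0 0 -47.5 0.4 -0.105 -0.05 0.0854;0 0 -47.5 0.424 -0.111 -0.05 0.0854;0 0 -47.5 0.424 -0.111 -0.05 0.0854;0 0 -47.5 0.424 -0.111 -0.05 0.0854;0 0 -47.5 0.424 -0.111 -0.05 0.0854;0 0 -47.5 0.424 -0.111 -0.05 0.0854"
}}

```text
t: 1.3
tcp_pos: [0.5497, -0.1686, 0.261]
tool_rot: [-2.525, -1.869, 0.001]
ft_force: [-0.2, -0.3, -0.4]
gripper_width: 0.0853
grip_force: 0.0
```

```bash
cat >> h.py <<'E'
def shot(name):
    from plant import arm
    s=arm.sense(); c=dict(arm.get_calibration("wrist")); p,d=arm.capture("wrist")
    cv2.imwrite(f"pics/{name}.png",p[:,:,::-1]); np.savez(name+".npz",p=p,d=d,**c)
    return s,c,p,d
def circ(q):   # Kasa circle
    A=np.c_[2*q[:,:2],np.ones(len(q))]; x=np.linalg.lstsq(A,(q[:,:2]**2).sum(1),rcond=None)[0]
    return x[0],x[1],np.sqrt(x[2]+x[0]**2+x[1]**2)
E
python3 - <<'E'
from h import *
s,c,p,d=shot("w1"); W=pts(p,d,c); ok=d>0
print(s["t"],s["tcp_pos"],s["ft_force"])
near=ok&(np.hypot(W[...,0]-.55,W[...,1]+.168)<.09)
h,e=np.histogram(W[near][:,2],bins=np.arange(0,.1,.002)); print([(round(a,3),int(n)) for a,n in zip(e,h) if n>20])
E
```

```text
1.3 [ 0.54966146 -0.16862357  0.26096435] [-0.24012094 -0.33513848 -0.36688044]
[(np.float64(0.0), 5764), (np.float64(0.002), 755), (np.float64(0.006), 143), (np.float64(0.008), 1124), (np.float64(0.01), 201), (np.float64(0.026), 122), (np.float64(0.028), 357), (np.float64(0.03), 3474), (np.float64(0.032), 634), (np.float64(0.052), 92), (np.float64(0.054), 354), (np.float64(0.056), 23), (np.float64(0.084), 36), (np.float64(0.086), 204)]
```

View pics/w1.png

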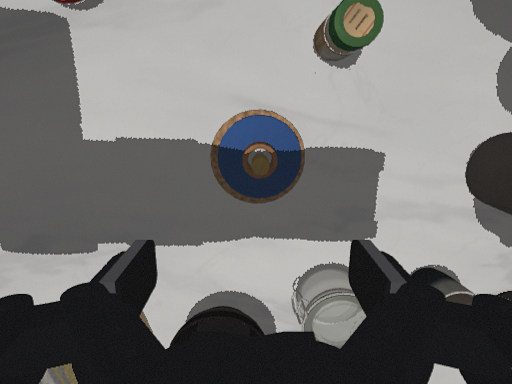

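The wrist view shows the lids at (260,157), concentric on the trivet, with the knob at (260,165). The measured levels are 30, 54 and 86 mm, which matches the text.

```bash
cat >> h.py <<'E'
def ring(mask,c,z):   # rim of the mask's hull cast on plane z -> circle
    cn=max(cv2.findContours(mask.astype(np.uint8),cv2.RETR_EXTERNAL,cv2.CHAIN_APPROX_NONE)[0],key=cv2.contourArea)
    q=cv2.convexHull(cn)[:,0].astype(float); return ray(q,c,z)
def ray(q,c,z):
    V=np.array(c["view"]);R=V[:3,:3];C=-R.T@V[:3,3]
    D=np.c_[(q[:,0]-c["cx"])/c["fx"],(q[:,1]-c["cy"])/c["fy"],np.ones(len(q))]@R
    return C+D*((z-C[2])/D[:,2])[:,None]
E
python3 - <<'E'
from h import *
c=np.load("w1.npz");p,d=c["p"],c["d"]; W=pts(p,d,c)
near=(d>0)&(np.hypot(W[...,0]-.55,W[...,1]+.168)<.09)
for z0,z1 in((.006,.011),(.026,.033),(.051,.057),(.082,.09)):
    m=near&(W[...,2]>z0)&(W[...,2]<z1); z=np.median(W[m][:,2])
    print(round(z,4),np.round(circ(ring(m,c,z)),4),W[m].mean(0).round(4))
E
```

```text
0.0091 [ 0.554  -0.1714  0.0615] [ 0.546  -0.1676  0.0091]
0.0311 [ 0.557  -0.1682  0.0516] [ 0.5576 -0.1661  0.031 ]
0.0548 [ 0.5571 -0.168   0.0206] [ 0.5572 -0.1673  0.0547]
0.0869 [ 0.5572 -0.1678  0.0098] [ 0.5573 -0.1677  0.0868]
```

Run:
```python
from h import *
from plant import arm
s=arm.sense(); print(go(s,[.543,.197,.26],.348))
```

```text
(array([  0.04,  -0.  , -36.96]), array([ 0.348 , -0.1134,  0.0012]))
```

Call:
{"fn": "step_arm", "kwargs": {
  "series": "0 0 -7 0.05 -0.016 0 0.0854;0 0 -14 0.1 -0.032 0 0.0854;0 0 -21 0.15 -0.048 0 0.0854;0 0 -28 0.2 -0.065 0 0.0854;0 0 -35 0.25 -0.08 0 0.0854;0 0 -37 0.3 -0.097 0 0.0854;0 0 -37 0.348 -0.113 0 0.0854;0 0 -37 0.348 -0.113 0 0.0854;0 0 -37 0.348 -0.113 0 0.0854;0 0 -37 0.348 -0.113 0 0.0854"
}}

```text
t: 2.35
tcp_pos: [0.5437, 0.1965, 0.2613]
tool_rot: [1.802, 2.573, -0.0]
ft_force: [-0.3, -0.1, 1.1]
gripper_width: 0.0857
grip_force: 0.0
```

Run:
```python
from h import *
s,c,p,d=shot("w2"); W=pts(p,d,c); print(s["t"],s["tcp_pos"],s["q"].round(2))
near=(d>0)&(np.hypot(W[...,0]-.543,W[...,1]-.197)<.065)&(W[...,2]>.08)&(W[...,2]<.1)
z=np.median(W[near][:,2]); print(z,np.round(circ(ring(near,c,z)),4))
# inner edge: largest hole
cn,hi=cv2.findContours(near.astype(np.uint8),cv2.RETR_CCOMP,cv2.CHAIN_APPROX_NONE)
for a,h in zip(cn,hi[0]):
    if h[3]>=0 and cv2.contourArea(a)>500: print("mouth",np.round(circ(ray(a[:,0].astype(float),c,z)),4))
```

```text
2.35 [0.54374076 0.19648265 0.2613026 ] [ 0.35  0.38  0.32  1.51 -0.    1.57]
0.0905350686334621 [0.5442 0.1977 0.0438]
mouth [0.5438 0.1989 0.0399]
```

View pics/w2.png

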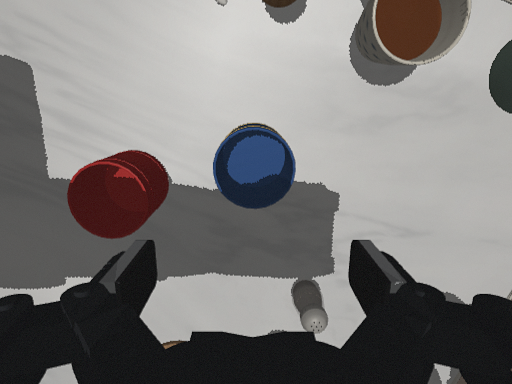

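The blue tin's rim is at (254,167), with centre (0.544, 0.198) and a height of 90 mm. The red tin is to its left and the salt is behind. Back to the lids.

Run:
```python
from h import *
from plant import arm
s=arm.sense(); print(go(s,[.5572,-.168,.18],-.293))
```

```text
(array([ 0.06,  0.04, 36.74]), array([-0.3468, -0.1117,  0.0814]))
```

Call:
{"fn": "step_arm", "kwargs": {
  "series": "0 0 7 -0.05 -0.016 0 0.0854;0 0 14 -0.1 -0.032 0 0.0854;0 0 21 -0.15 -0.048 0 0.0854;0 0 28 -0.2 -0.064 0 0.0854;0 0 35 -0.25 -0.08 0 0.0854;0 0 36.7 -0.295 -0.096 0.01 0.0854;0 0 36.7 -0.335 -0.108 0.03 0.0854;0 0 36.7 -0.347 -0.112 0.05 0.0854;0 0 36.7 -0.347 -0.112 0.07 0.0854;0 0 36.7 -0.347 -0.112 0.081 0.0854;0 0 36.7 -0.347 -0.112 0.081 0.0854;0 0 36.7 -0.347 -0.112 0.081 0.0854"
}}

```text
t: 3.6
tcp_pos: [0.5574, -0.1669, 0.1811]
tool_rot: [2.519, 1.876, 0.001]
ft_force: [-0.2, 0.9, -1.3]
gripper_width: 0.0851
grip_force: 0.0
```

Run:
```python
from h import *
from plant import arm
s=arm.sense(); print(s["tcp_pos"],go(s,[.5572,-.168,.077],-.293))
```

```text
[ 0.55739198 -0.16685305  0.18108724] (array([0.1 , 0.01, 0.13]), array([-1.200e-03,  1.000e-04,  1.041e-01]))
```

Run:
```python
from h import *
from plant import arm
c=np.load("w2.npz");W=pts(c["p"],c["d"],c); R=Ro.from_rotvec([1.802,2.573,0]).inv().apply((W-[.54374,.19648,.2613]).reshape(-1,3)).reshape(W.shape)
for sl in (np.s_[236:330,95:165],np.s_[236:330,345:410]):
    q=R[sl][(c["d"][sl]>0)&(R[sl][...,2]<.06)]; print(np.percentile(q,[0,2,50,98,100],axis=0).round(4).tolist())
print(arm.finger_overhang)
```

```text
[[-0.0107, -0.0573, -0.1032], [-0.0084, -0.0555, -0.1014], [0.0116, -0.0433, -0.0649], [0.0184, -0.0272, -0.0376], [0.0191, -0.0239, -0.033]]
[[-0.0103, 0.0229, -0.103], [-0.0082, 0.026, -0.1013], [0.0116, 0.0421, -0.0647], [0.0184, 0.0543, -0.0375], [0.0192, 0.0559, -0.0337]]
0.017
```

Call:
{"fn": "step_arm", "kwargs": {
  "series": "0 0 0 -0.001 0 0.03 0.0854;0 0 0 -0.001 0 0.055 0.0854;0 0 0 -0.001 0 0.075 0.0854;0 0 0 -0.001 0 0.09 0.0854;0 0 0 -0.001 0 0.1 0.0854;0 0 0 -0.001 0 0.1 0.0854;0 0 0 -0.001 0 0.1 0.0854"
}}

```text
t: 4.3
tcp_pos: [0.5577, -0.1677, 0.0812]
tool_rot: [2.519, 1.876, 0.001]
ft_force: [0.4, -0.1, 0.3]
gripper_width: 0.0855
grip_force: 0.0
```

Run:
```python
from h import *
s,c,p,d=shot("w3"); W=pts(p,d,c); R=Ro.from_rotvec(s["tool_rot"]).inv().apply((W-s["tcp_pos"]).reshape(-1,3)).reshape(W.shape)
for v,u in((243,150),(243,360),(250,148),(265,150),(265,135),(280,125),(243,140),(243,134)): print(v,u,d[v,u].round(3),R[v,u].round(3))
n=(d>0)&(abs(R[...,0])<.02)&(abs(R[...,1])<.03)&(W[...,2]>.08); print(n.sum(),W[n].mean(0) if n.any() else 0)
```

```text
243 150 0.133 [ 0.011 -0.044 -0.041]
243 360 0.132 [ 0.012  0.043 -0.042]
250 148 0.131 [ 0.009 -0.044 -0.044]
265 150 0.134 [ 0.001 -0.044 -0.042]
265 135 0.117 [ 0.01  -0.044 -0.058]
280 125 0.108 [ 0.009 -0.044 -0.068]
243 140 0.133 [ 0.011 -0.048 -0.041]
243 134 0.133 [ 0.011 -0.05  -0.041]
15358 [ 0.56163376 -0.15465355  0.1807403 ]
```

View pics/w3.png

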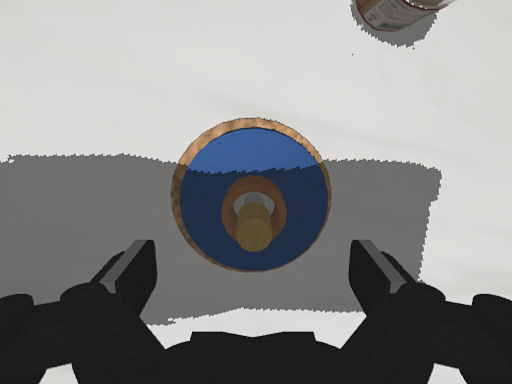

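The knob at (254,243) is centred between the jaws (150 and 360). The visible finger ends read 41 mm behind the TCP, which doesn't match the stated 17 mm ahead. I'll check this with the fixed cameras before going on.

Run:
```python
from h import *
from plant import arm
s=arm.sense(); a=[]
for n in("scene","side"):
    p,d=arm.capture(n); c=arm.get_calibration(n); W=pts(p,d,c); np.savez(n+"1.npz",p=p,d=d,**c)
    R=Ro.from_rotvec(s["tool_rot"]).inv().apply((W-s["tcp_pos"]).reshape(-1,3)).reshape(W.shape)
    m=(d>0)&(np.hypot(R[...,0],R[...,1])<.075)&(p.max(-1)<90)
    q=R[m]; h,e=np.histogram(q[:,2],bins=np.arange(-.15,.08,.01)); print(n,list(zip(e.round(2).tolist(),h.tolist())))
    V=np.array(c["view"]);x=V[:3,:3]@s["tcp_pos"]+V[:3,3]; u,v=int(c["fx"]*x[0]/x[2]+c["cx"]),int(c["fy"]*x[1]/x[2]+c["cy"]); print(u,v)
    a.append(cv2.resize(p[v-35:v+25,u-40:u+40],(400,300),interpolation=2))
cv2.imwrite("pics/g1.png",np.vstack(a)[:,:,::-1])
```

```text
scene [(-0.15, 29), (-0.14, 63), (-0.13, 77), (-0.12, 60), (-0.11, 63), (-0.1, 49), (-0.09, 39), (-0.08, 19), (-0.07, 17), (-0.06, 26), (-0.05, 15), (-0.04, 1), (-0.03, 0), (-0.02, 0), (-0.01, 0), (0.0, 0), (0.01, 0), (0.02, 3), (0.03, 4), (0.04, 35), (0.05, 134), (0.06, 33)]
289 179
side [(-0.15, 18), (-0.14, 57), (-0.13, 64), (-0.12, 58), (-0.11, 43), (-0.1, 43), (-0.09, 44), (-0.08, 11), (-0.07, 17), (-0.06, 13), (-0.05, 10), (-0.04, 1), (-0.03, 0), (-0.02, 0), (-0.01, 0), (0.0, 0), (0.01, 1), (0.02, 18), (0.03, 27), (0.04, 54), (0.05, 192), (0.06, 45)]
293 199
```

View pics/g1.png

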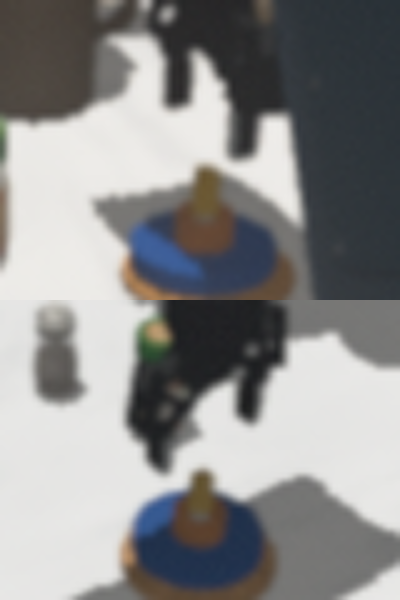

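Both fixed cameras and the wrist camera agree: the real fingertips are about 36 mm above the knob top, so the reported TCP is about 45 mm too far ahead along tool z. It is centred in x and y. I'll work from the visible tips: open tip z = tcp z + 0.041, shut about +0.028.

Call:
{"fn": "step_arm", "kwargs": {
  "series": "0 0 0 0 0 0.02 0.0854;0 0 0 0 0 0.035 0.0854;0 0 0 0 0 0.043 0.0854;0 0 0 0 0 0.046 0.0854;0 0 0 0 0 0.046 0.0854;0 0 0 0 0 0.046 0.0854"
}}

```text
t: 5.05
tcp_pos: [0.5576, -0.1678, 0.0349]
tool_rot: [2.519, 1.876, 0.001]
ft_force: [0.3, -1.1, 0.3]
gripper_width: 0.0851
grip_force: 0.0
```

Call:
{"fn": "step_arm", "kwargs": {
  "series": "0 0 0 0 0 0 0.06;0 0 0 0 0 0 0.045;0 0 0 0 0 0 0.03;0 0 0 0 0 0 0.015;0 0 0 0 0 0 0;0 0 0 0 0 0 0;0 0 0 0 0 0 0;0 0 0 0 0 0 0;0 0 0 0 0 0 0;0 0 0 0 0 0 0"
}}

```text
t: 6.05
tcp_pos: [0.5573, -0.1677, 0.0342]
tool_rot: [2.52, 1.876, 0.0]
ft_force: [0.8, 0.6, 3.6]
gripper_width: 0.0187
grip_force: 58.5
```

Run:
```python
from h import *
s,c,p,d=shot("w4"); print(s["tcp_pos"],s["ft_force"],s["gripper_width"],s["grip_force"]); W=pts(p,d,c)
R=Ro.from_rotvec(s["tool_rot"]).inv().apply((W-s["tcp_pos"]).reshape(-1,3)).reshape(W.shape)
m=(d>0)&(p.max(-1)<70)&(abs(R[...,1])<.03)&(abs(R[...,0])<.02)&(R[...,2]<.0)&(R[...,2]>-.1); print("tip z",np.percentile(R[m][:,2],[50,95,99,100]).round(4))
b=blue(p); z=.031; m=(b>0)&(abs(W[...,2]-z)<.006); print(np.round(circ(ring(m,c,z)),4))
```

```text
[ 0.55727495 -0.16769164  0.03424613] [0.8373598  0.61385398 3.58438301] 0.01867213509745511 58.46937417984009
tip z [-0.0762 -0.0392 -0.0292 -0.0008]
[ 0.5559 -0.167   0.0512]
```

View pics/w4.png

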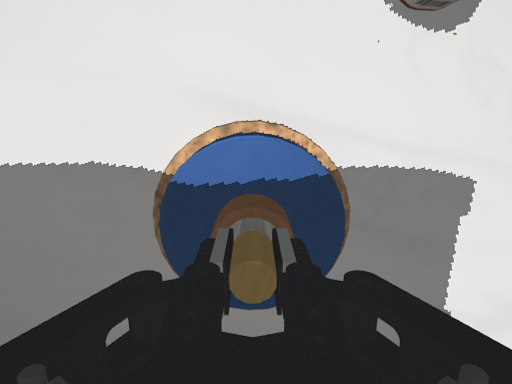

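The knob is gripped centrally (width 18.7 mm, 58 N). Lifting now.

Call:
{"fn": "step_arm", "kwargs": {
  "series": "0 0 0 0 0 -0.003 0;0 0 0 0 0 -0.009 0;0 0 0 0 0 -0.018 0;0 0 0 0 0 -0.03 0;0 0 0 0 0 -0.045 0;0 0 0 0 0 -0.06 0;0 0 0 0 0 -0.075 0;0 0 0 0 0 -0.09 0;0 0 0 0 0 -0.105 0;0 0 0 0 0 -0.116 0;0 0 0 0 0 -0.122 0;0 0 0 0 0 -0.125 0;0 0 0 0 0 -0.126 0;0 0 0 0 0 -0.126 0;0 0 0 0 0 -0.126 0"
}}

```text
t: 7.6
tcp_pos: [0.5569, -0.1676, 0.1596]
tool_rot: [-2.519, -1.876, 0.001]
ft_force: [0.2, -0.0, -3.1]
gripper_width: 0.0183
grip_force: 58.7
```

Run:
```python
from h import *
s,c,p,d=shot("w5"); print(s["tcp_pos"],s["ft_force"],s["gripper_width"],s["grip_force"]); W=pts(p,d,c)
zt=s["tcp_pos"][2]-.0342+.031
m=(blue(p)>0)&(abs(W[...,2]-zt)<.012)&(d>0); q=W[m]
k=np.linalg.lstsq(np.c_[q[:,:2]-q[:,:2].mean(0),np.ones(len(q))],q[:,2],rcond=None)[0]; print("cap top plane",k.round(4),zt,np.round(circ(ring(m,c,zt)),4))
print(go(s,[.5442+s["tcp_pos"][0]-.5572,.198+s["tcp_pos"][1]+.168,s["tcp_pos"][2]],-.293), go(s,[.5442,.198,.16],.349))
```

```text
[ 0.55685485 -0.16756695  0.15958281] [ 0.16980768 -0.01801095 -3.0519046 ] 0.01832359245120858 58.71225714683533
cap top plane [-0.0002 -0.0046  0.1563] 0.15638281494290227 [ 0.5557 -0.1666  0.0511]
(array([0.  , 0.01, 0.13]), array([ 3.469e-01, -1.174e-01,  1.000e-04])) (array([ 1.000e-02, -2.000e-02, -3.665e+01]), array([ 3.466e-01, -1.169e-01, -3.000e-04]))
```

Held level with both lids on (3 N). Carrying them over the tin.

Call:
{"fn": "step_arm", "kwargs": {
  "series": "0 0 -0.5 0.005 -0.002 0 0;0 0 -1.6 0.015 -0.005 0 0;0 0 -3.2 0.03 -0.01 0 0;0 0 -5.3 0.05 -0.017 0 0;0 0 -7.8 0.074 -0.025 0 0;0 0 -10.5 0.1 -0.034 0 0;0 0 -13.5 0.128 -0.043 0 0;0 0 -16.5 0.156 -0.053 0 0;0 0 -19.5 0.184 -0.062 0 0;0 0 -22.5 0.212 -0.072 0 0;0 0 -25.4 0.24 -0.081 0 0;0 0 -28.2 0.266 -0.09 0 0;0 0 -30.7 0.29 -0.098 0 0;0 0 -32.8 0.31 -0.105 0 0;0 0 -34.5 0.326 -0.11 0 0;0 0 -35.7 0.337 -0.114 0 0;0 0 -36.4 0.344 -0.116 0 0;0 0 -36.7 0.3466 -0.117 0 0;0 0 -36.7 0.3466 -0.117 0 0;0 0 -36.7 0.3466 -0.117 0 0"
}}

```text
t: 9.65
tcp_pos: [0.5445, 0.1973, 0.1601]
tool_rot: [1.802, 2.573, -0.0]
ft_force: [-0.1, 0.2, -1.8]
gripper_width: 0.0183
grip_force: 58.8
```

Run:
```python
from h import *
s,c,p,d=shot("w6"); print(s["tcp_pos"],s["ft_force"],s["gripper_width"],s["grip_force"]); W=pts(p,d,c)
zt=s["tcp_pos"][2]-.0342+.031
m=(blue(p)>0)&(abs(W[...,2]-zt)<.012)&(d>0); print(m.sum(),np.round(circ(ring(m,c,zt)),4))
print(go(s,[.5442,.198,.1],.349))
```

```text
[0.54448318 0.1973453  0.16012727] [-0.13679618  0.15622483 -1.8090974 ] 0.018286689767448468 58.75990569591522
14620 [0.5433 0.1981 0.0512]
(array([ 0.05,  0.02, -0.  ]), array([ 0.0007, -0.    ,  0.0601]))
```

Call:
{"fn": "step_arm", "kwargs": {
  "series": "0 0 0 0.0005 0 0.004 0;0 0 0 0.0005 0 0.012 0;0 0 0 0.0005 0 0.022 0;0 0 0 0.0005 0 0.03 0;0 0 0 0.0005 0 0.037 0;0 0 0 0.0005 0 0.043 0;0 0 0 0.0005 0 0.048 0;0 0 0 0.0005 0 0.052 0;0 0 0 0.0005 0 0.055 0;0 0 0 0.0005 0 0.055 0;0 0 0 0.0005 0 0.055 0"
}}

```text
t: 10.8
tcp_pos: [0.5443, 0.1984, 0.1053]
tool_rot: [1.801, 2.574, 0.0]
ft_force: [0.1, 1.0, -2.6]
gripper_width: 0.0186
grip_force: 58.8
```

Call:
{"fn": "step_arm", "kwargs": {
  "series": "0 0 0 0 0 0.001 0;0 0 0 0 0 0.002 0;0 0 0 0 0 0.003 0;0 0 0 0 0 0.003 0;0 0 0 0 0 0.003 0"
}}

```text
t: 11.3
tcp_pos: [0.5444, 0.1985, 0.1023]
tool_rot: [1.801, 2.574, 0.001]
ft_force: [0.6, 0.2, -0.8]
gripper_width: 0.0184
grip_force: 59.0
```

Call:
{"fn": "step_arm", "kwargs": {
  "series": "0 0 0 0 0 0.0005 0;0 0 0 0 0 0.001 0;0 0 0 0 0 0.0015 0;0 0 0 0 0 0.0015 0;0 0 0 0 0 0.0015 0"
}}

```text
t: 11.8
tcp_pos: [0.5445, 0.1985, 0.1021]
tool_rot: [1.8, 2.573, 0.002]
ft_force: [-6.6, -1.8, 20.4]
gripper_width: 0.0186
grip_force: 61.4
```

Run:
```python
from h import *
s,c,p,d=shot("w7"); print(s["tcp_pos"],s["ft_force"],s["gripper_width"],s["grip_force"]); W=pts(p,d,c)
m=(blue(p)>0)&(abs(W[...,2]-.098)<.012)&(d>0); q=W[m]
k=np.linalg.lstsq(np.c_[q[:,:2]-q[:,:2].mean(0),np.ones(len(q))],q[:,2],rcond=None)[0]; print(k.round(4),np.round(circ(ring(m,c,.099)),4))
```

```text
[0.54454729 0.19854171 0.1021256 ] [-6.64770583 -1.77888366 20.36671676] 0.018640009746568587 61.37163062193878
[ 0.0009 -0.0041  0.099 ] [0.5432 0.1993 0.0512]
```

It is home: contact at the expected height (0.102) with 20 N of push, and the cap is level. I'll ease off the push and release.

Call:
{"fn": "step_arm", "kwargs": {
  "series": "0 0 0 0 0 -0.0005 0;0 0 0 0 0 -0.001 0;0 0 0 0 0 -0.001 0;0 0 0 0 0 -0.001 0.03;0 0 0 0 0 -0.001 0.04;0 0 0 0 0 -0.001 0.06;0 0 0 0 0 -0.001 0.07;0 0 0 0 0 -0.001 0.07;0 0 0 0 0 -0.001 0.07;0 0 0 0 0 -0.001 0.07"
}}

```text
t: 12.85
tcp_pos: [0.5442, 0.1984, 0.1016]
tool_rot: [-1.801, -2.574, 0.0]
ft_force: [-0.6, -0.8, 0.2]
gripper_width: 0.0698
grip_force: 0.0
```

Run:
```python
from h import *
s,c,p,d=shot("w8"); print(s["tcp_pos"],s["ft_force"],s["gripper_width"],s["grip_force"]); W=pts(p,d,c)
m=(blue(p)>0)&(abs(W[...,2]-.098)<.012)&(d>0); q=W[m]
k=np.linalg.lstsq(np.c_[q[:,:2]-q[:,:2].mean(0),np.ones(len(q))],q[:,2],rcond=None)[0]; print(k.round(4),np.round(circ(ring(m,c,.099)),4))
n=(d>0)&(np.hypot(W[...,0]-.544,W[...,1]-.198)<.02)&(abs(W[...,2]-.154)<.006); print("knob",n.sum(),np.median(W[n],0),np.round(circ(ring(n,c,.1545)),4))
R=Ro.from_rotvec(s["tool_rot"]).inv().apply((W-s["tcp_pos"]).reshape(-1,3)).reshape(W.shape)
print([(v,R[v,u].round(3).tolist()) for v in (225,235,245,255) for u in (170,340)])
```

```text
[0.54419857 0.19840091 0.10157979] [-0.55137678 -0.84911314  0.17080071] 0.06978599216870396 0.0
[ 0.0002 -0.0027  0.099 ] [0.5433 0.199  0.0514]
knob 2068 [0.54330844 0.20035053 0.15478326] [0.5434 0.2001 0.0106]
[(225, [0.003, -0.046, 0.002]), (225, [0.003, 0.048, 0.002]), (235, [0.012, -0.036, -0.034]), (235, [0.012, 0.037, -0.034]), (245, [0.009, -0.035, -0.038]), (245, [0.012, 0.035, -0.044]), (255, [0.005, -0.036, -0.039]), (255, [0.009, 0.034, -0.047])]
```

View pics/w8.png

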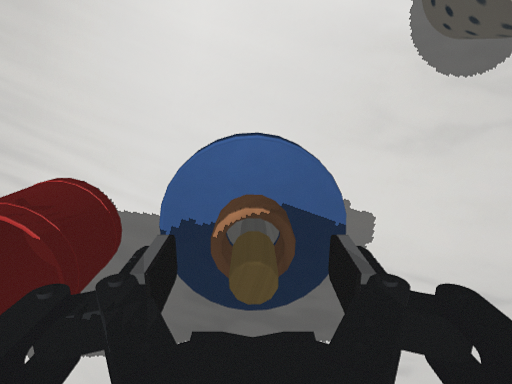

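The lids are seated (knob top about 154 mm, cap level) and released. Next I lower the jaws to the collar; the tips should be around z 0.103.

Call:
{"fn": "step_arm", "kwargs": {
  "series": "0 0 0 0 0 0.008 0.07;0 0 0 0 0 0.016 0.07;0 0 0 0 0 0.023 0.07;0 0 0 0 0 0.027 0.07;0 0 0 0 0 0.029 0.07;0 0 0 0 0 0.029 0.07;0 0 0 0 0 0.029 0.07"
}}

```text
t: 13.6
tcp_pos: [0.5443, 0.1985, 0.0728]
tool_rot: [1.801, 2.574, 0.0]
ft_force: [-0.5, 0.1, -0.5]
gripper_width: 0.0701
grip_force: 0.0
```

Call:
{"fn": "step_arm", "kwargs": {
  "series": "0 0 0 0 0 0 0.06;0 0 0 0 0 0 0.053;0 0 0 0 0 0 0.047;0 0 0 0 0 0 0.043;0 0 0 0 0 0 0.038;0 0 0 0 0 0 0.034;0 0 0 0 0 0 0.03;0 0 0 0 0 0 0.02;0 0 0 0 0 0 0.0;0 0 0 0 0 0 0;0 0 0 0 0 0 0"
}}

```text
t: 14.7
tcp_pos: [0.5448, 0.1986, 0.076]
tool_rot: [1.8, 2.573, 0.004]
ft_force: [-16.7, -5.7, 48.7]
gripper_width: 0.0408
grip_force: 71.7
```

Run:
```python
from h import *
s,c,p,d=shot("w9"); print(s["tcp_pos"],s["ft_force"],s["gripper_width"],s["grip_force"]); W=pts(p,d,c)
m=(blue(p)>0)&(abs(W[...,2]-.098)<.012)&(d>0); q=W[m]
k=np.linalg.lstsq(np.c_[q[:,:2]-q[:,:2].mean(0),np.ones(len(q))],q[:,2],rcond=None)[0]; print(k.round(4),np.round(circ(ring(m,c,.099)),4))
```

```text
[0.54475881 0.19858265 0.07604342] [-16.72231906  -5.71253627  48.73231956] 0.04077189837888055 71.7320975032635
[ 0.0019 -0.0051  0.0989] [0.5434 0.1997 0.051 ]
```

View pics/w9.png

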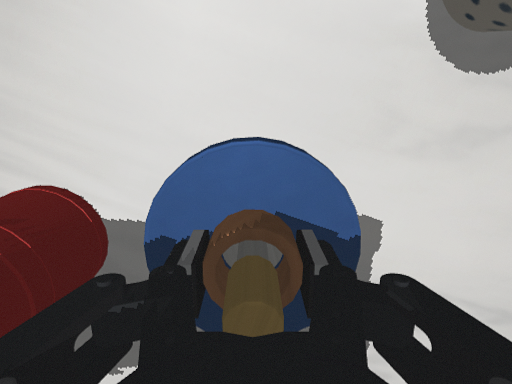

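Run:
```python
from h import *
s=dict(tcp_pos=[.54476,.19858,.07604])
c=np.load("w9.npz");p,d=c["p"],c["d"];W=pts(p,d,c)
print("body",[(v,u,W[v,u].round(3).tolist()) for v,u in((340,240),(340,270),(345,255),(360,255),(375,255),(320,253),(300,253))])
m=(d>0)&(p.max(-1)<60)&(W[...,2]<.14)&(np.hypot(W[...,0]-.544,W[...,1]-.198)<.05)
ys,xs=np.nonzero(m); sel=(ys>215); q=W[m][sel]; print("finger low z",np.percentile(q[:,2],[0,.5,2,5,20]).round(4))
for v,u in((235,195),(245,200),(235,312),(245,310),(235,205),(235,300)): print(v,u,W[v,u].round(4),p[v,u])
```

```text
body [(340, 240, [0.537, 0.207, 0.173]), (340, 270, [0.545, 0.209, 0.172]), (345, 255, [0.54, 0.21, 0.176]), (360, 255, [0.54, 0.209, 0.18]), (375, 255, [0.54, 0.21, 0.185]), (320, 253, [0.543, 0.201, 0.155]), (300, 253, [0.541, 0.207, 0.153])]
finger low z [0.096  0.0976 0.0983 0.099  0.1121]
235 195 [0.5165 0.2012 0.11  ] [86 86 86]
245 200 [0.52   0.2025 0.1203] [26 25 25]
235 312 [0.5643 0.2185 0.1097] [75 75 76]
245 310 [0.5618 0.2176 0.1201] [74 74 75]
235 205 [0.5206 0.2027 0.11  ] [27 25 28]
235 300 [0.5597 0.2164 0.1087] [17 18 21]
```

The gripper body (z 0.172) clears the knob (0.154). The closing pads swung forward and are pressing the lid down. I'll ease the commanded pose up to relieve that.

Call:
{"fn": "step_arm", "kwargs": {
  "series": "0 0 0 0 0 -0.0005 0;0 0 0 0 0 -0.001 0;0 0 0 0 0 -0.0015 0;0 0 0 0 0 -0.002 0;0 0 0 0 0 -0.0025 0;0 0 0 0 0 -0.0025 0;0 0 0 0 0 -0.0025 0"
}}

```text
t: 15.45
tcp_pos: [0.5446, 0.1986, 0.0762]
tool_rot: [1.8, 2.573, 0.002]
ft_force: [-3.8, -1.5, 12.5]
gripper_width: 0.0405
grip_force: 66.3
```

Call:
{"fn": "step_arm", "kwargs": {
  "series": "0 0 0 0 0 -0.0005 0;0 0 0 0 0 -0.001 0;0 0 0 0 0 -0.002 0;0 0 0 0 0 -0.003 0;0 0 0 0 0 -0.005 0;0 0 0 0 0 -0.007 0;0 0 0 0 0 -0.01 0;0 0 0 0 0 -0.012 0;0 0 0 0 0 -0.012 0;0 0 0 0 0 -0.012 0"
}}

```text
t: 16.45
tcp_pos: [0.5443, 0.1984, 0.0871]
tool_rot: [1.801, 2.574, 0.0]
ft_force: [0.1, -0.7, -1.8]
gripper_width: 0.0406
grip_force: 69.5
```

Run:
```python
from h import *
s,c,p,d=shot("w10"); print(s["tcp_pos"],s["ft_force"],s["gripper_width"],s["grip_force"]); W=pts(p,d,c)
zt=.0989+s["tcp_pos"][2]-.0761
m=(blue(p)>0)&(abs(W[...,2]-zt)<.012)&(d>0); q=W[m]
k=np.linalg.lstsq(np.c_[q[:,:2]-q[:,:2].mean(0),np.ones(len(q))],q[:,2],rcond=None)[0]; print(zt,k.round(4),np.round(circ(ring(m,c,zt)),4))
n=(d>0)&(np.hypot(W[...,0]-.543,W[...,1]-.2)<.012)&(abs(W[...,2]-.154)<.006); print("knob",n.sum(),np.median(W[n],0))
```

```text
[0.54425522 0.19842643 0.08714115] [ 0.12298218 -0.7386913  -1.77796064] 0.04059530478864025 69.54627478087787
0.10994114811531303 [-0.     -0.0034  0.1098] [0.543  0.1995 0.051 ]
knob 2628 [0.5431419  0.20068281 0.1547275 ]
```

The outer lid alone has risen 11 mm (1.8 N) and is level. The knob still reads 154.7 mm, unchanged. I'll raise it the rest of the way.

Call:
{"fn": "step_arm", "kwargs": {
  "series": "0 0 0 0 0 -0.002 0;0 0 0 0 0 -0.006 0;0 0 0 0 0 -0.012 0;0 0 0 0 0 -0.02 0;0 0 0 0 0 -0.028 0;0 0 0 0 0 -0.036 0;0 0 0 0 0 -0.044 0;0 0 0 0 0 -0.052 0;0 0 0 0 0 -0.06 0;0 0 0 0 0 -0.068 0;0 0 0 0 0 -0.075 0;0 0 0 0 0 -0.08 0;0 0 0 0 0 -0.084 0;0 0 0 0 0 -0.086 0;0 0 0 0 0 -0.087 0;0 0 0 0 0 -0.087 0;0 0 0 0 0 -0.087 0;0 0 0 0 0 -0.087 0;0 0 0 0 0 -0.087 0"
}}

```text
t: 18.4
tcp_pos: [0.5441, 0.1984, 0.174]
tool_rot: [-1.801, -2.574, 0.0]
ft_force: [0.2, -0.2, -0.4]
gripper_width: 0.0404
grip_force: 69.6
```

Run:
```python
from h import *
from plant import arm
s,c,p,d=shot("w11"); print(s["tcp_pos"],s["ft_force"],s["gripper_width"],s["grip_force"]); W=pts(p,d,c)
zt=.0989+s["tcp_pos"][2]-.0761
m=(blue(p)>0)&(abs(W[...,2]-zt)<.012)&(d>0); q=W[m]
k=np.linalg.lstsq(np.c_[q[:,:2]-q[:,:2].mean(0),np.ones(len(q))],q[:,2],rcond=None)[0]; print(zt,"edge",zt-.017,k.round(4))
a=[]
for n in("scene","side"):
    p,d=arm.capture(n); c=arm.get_calibration(n); V=np.array(c["view"]);x=V[:3,:3]@[.544,.198,.12]+V[:3,3]; u,v=int(c["fx"]*x[0]/x[2]+c["cx"]),int(c["fy"]*x[1]/x[2]+c["cy"])
    a.append(cv2.resize(p[v-35:v+25,u-40:u+40],(400,300),interpolation=2))
    W=pts(p,d,c); m=(d>0)&(np.hypot(W[...,0]-.544,W[...,1]-.198)<.06)&(W[...,2]>.07)&(W[...,2]<.16)
    print(n,np.percentile(W[m][:,2],[50,90,98]).round(4))
cv2.imwrite("pics/g2.png",np.vstack(a)[:,:,::-1])
```

```text
[0.54414035 0.19839192 0.17397831] [ 0.18662502 -0.18184377 -0.44261932] 0.040353770598610304 69.56555023323745
0.19677830994879486 edge 0.17977830994879485 [-0.0009 -0.0028  0.1966]
scene [0.0935 0.1234 0.1486]
side [0.0924 0.1073 0.1443]
```

View pics/g2.png

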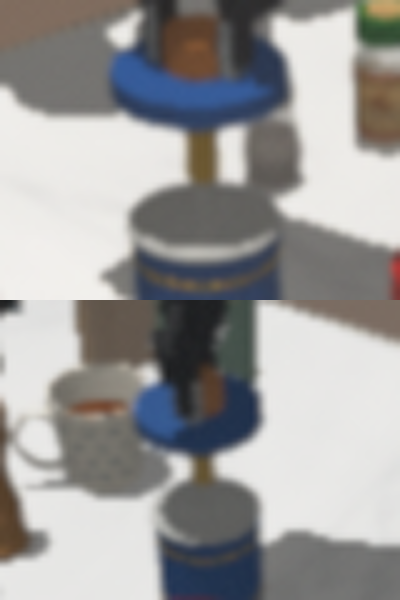

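The outer lid is held level with its edge at about 180 mm, clear above the knob. The inner lid's steel flange sits flush on the blue tin.

```bash
python3 -c "
from plant import arm
print(arm.sign_off())"
```

```text
the job is handed in; nothing more can be done
None
```

The job is handed in at about 18.6 s: the inner lid is seated on the blue tin, and the outer lid is held level by its collar with its lower edge at about 180 mm, clear above the knob; hand-in returned no verdict.

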